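# Plug the spare relay into the compression rig's relay base

### The job

Pick up the loose square relay standing on the bench and plug it into the empty square socket of the rig's relay base, upright and fully home: lower it in while holding it, do not drop it, then let go. Leave the round relay and the crushed brick half where they are.

Things in the scene. Friction and masses are not known exactly. Their poses are not given: they have to be found in the camera images.
- relay: Loose square relay standing on the bench: plain block 34 x 34 mm, 70 mm tall, 0.12 kg, lower 28 mm black plastic, the rest grey. Origin: centre of its underside; z up, x and y normal to its sides. All four sides are alike: grip either pair of faces and plug in at any quarter turn. Grip the upper 35 mm; the lowest 28 mm go into the socket.
- socket_mouth (a point): Centre of the empty socket's mouth, level with the top of the fixed white relay base (90 x 190 mm in x, y, 45 mm high), 50 mm from its middle along -y. Socket 42 x 42 mm along x, y; flat floor 28 mm below this point; mouth bevelled 7 mm wider each side. z up. A like relay is fixed 100 mm away along +y, 42 mm proud of the top, as the loose one will be when home.
- round_relay: Bystander: a round relay standing on the bench, 48 mm diameter, 70 mm tall, in the same black and grey plastic; too wide for the socket. Origin at the centre of its underside, z up.
- brick_half: Bystander: a crushed red brick half lying on the bench, about 95 x 102 mm and 62 mm high. Origin at the middle of its underside, z up; the broken face looks along its x.
Not all that is in view belongs to the job. Several things look just like the part that bears socket_mouth: the one meant starts farthest to the robot's right. What is shaped like the relay but blue is not meant.

How it is judged:
By the outcome, as a careful person would: the job done as asked, in the order asked, and still so for the second after the job is handed in, with the robot touching nothing.
It also fails if it takes over 42 s, if anything falls off the work surface, if the arm or the gripper's body presses on something with over 40 N, if the wrist force passes 120 N, or if a joint passes its speed limit or range.

### The arm

A 7-joint arm with a two-finger parallel gripper is mounted at the origin on the work surface. World frame = base frame: x ahead of the robot, y to its left, z up, the work surface at z = 0. Lengths are in m, angles in rad, forces in N, time in s.
With the tool pointing down it reaches from about 0.4 to 0.9 m from the base axis. Payload 5.6 kg.
Tool frame: the origin (TCP) lies between the finger pads; the fingertips stand 17 mm ahead of it and the grasp point (between the pads) lies 2 mm behind it; y points along the fingers, z is the direction in which the jaws open and shut, and the axes are right-handed (so a half turn about y gives the same grasp; the last joint's range is limited). The gripper opens to 92 mm and grips with 3 to 60 N. Pads are 20 mm wide; open, the fingers measure 128 mm over their backs; the gripper's body (75 mm by 189 mm) begins 69 mm behind the grasp point.
Start: joints at [-1.215, 0.468, -0.012, 1.603, 0.006, 1.071, -0.056], TCP at [0.252, 0.599, 0.211] pointing down, gripper open.
Joint ranges: [-2.53, 2.53], [-0.31, 2.02], [-1.57, 1.55], [0.28, 2.44], [-1.29, 4.43], [0.15, 1.84], [-2.92, 2.92]. Speed limits (rad/s): [2.57, 2.57, 3.14, 3.14, 3.14, 3.14, 3.14].

### API

Orientations are given as a rotation vector (axis times angle).
In Python, from cell import get_state, capture, job_done gives the robot as it stands.
- The arm moves only by the shell command python3 -m creep 'ROWS' [FORCE]. ROWS is JSON, a list of rows, each an object with "turn": the turn, a rotation vector about the tool's x, y, z in rad, a list of three; "travel": the shift along the tool's x, y, z in mm, a list of three; "grip": the opening, from 0 (shut) to 1 (fully open). In form: [{"turn": [ax, ay, az], "travel": [dx, dy, dz], "grip": grip}, ...]. A call has 1 to 10 rows; each row shifts and turns the pose as measured when the row begins, along the tool's axes as they then stand; what a row does not reach is not made up. A row lasts 1/8 s, in which the tool goes at most 62.5 mm and 10.7 degrees, less where a joint would pass 70% of its speed; a pose out of reach is approached as far as the arm can. A call is refused whole if a number of a shift passes 62.5 or a number of a turn 0.188, either way. A call with a gripper value outside its range is refused whole. The fingers move at their own pace and stop on an object; FORCE is the grip in N (left out, the last holds). Time passes only in rows, so rows that do not move let the fingers close. It gives the time, the measured TCP pose, the force and the opening at its end, in the units of the state.
- get_state(): the state, without advancing time (a new reading comes with each control period).
- capture(name): name is "side" or "top"; returns a dict with "img" (384x512x3 uint8, blue, green, red), "fx", "fy", "cx", "cy" (pixels), "xyz" and "orientation" of the camera in the world. Camera axes: x right, y down, z forward; pixel columns grow to the right and rows downward; lengths in m; the calibration is good to about 2 mm. A picture is of the moment at which its call begins. There is no depth.
- job_done(): hands the job in, once; it reports no verdict.
The state is a dict: "clock": time; "joint_positions": joint angles; "dq": joint speeds; "tau": joint torques, N m; "position": TCP position; "tool_rot": TCP orientation; "ft_force": force on the tool from outside, world axes, zero at the start; "wrist_torque": the same for the moment, N m; "finger_gap": opening from 0.0 (shut) to 1.0 (fully open).
Only numpy, scipy, OpenCV 4.12 (cv2) and the standard library are available. Lean on these libraries where they do the work, as an engineer would, in place of code of your own. Each camera call takes 0.05 s, during which the arm holds its last target. There are 200 camera calls.

## Working session

There is one attempt and no reset: what is moved stays moved. The work goes in short steps, Python scripts to look and compute and a shell command to move; the robot and the scene stay as the last step left them, time stands still between calls to the robot, and variables do not carry over. Pictures are saved under pics/ and viewed, about 8 in all and at most 12, crops included, and the job is handed in when it is done.

```bash
mkdir -p pics; ls
cat > h.py <<'E'
import numpy as np, cv2
from scipy.spatial.transform import Rotation as R
from cell import get_state, capture, job_done
def rot(o):
    o=np.array(o,float)
    return o if o.shape==(3,3) else (R.from_rotvec(o).as_matrix() if o.size==3 else R.from_quat(o).as_matrix())
def plane(c,u,v,z):
    d=rot(c["orientation"])@np.array([(u-c["cx"])/c["fx"],(v-c["cy"])/c["fy"],1]); p=np.array(c["xyz"])
    return p+d*(z-p[2])/d[2]
def proj(c,P):
    q=rot(c["orientation"]).T@(np.array(P)-np.array(c["xyz"])); return np.array([c["fx"]*q[0]/q[2]+c["cx"],c["fy"]*q[1]/q[2]+c["cy"]])
E
python3 - <<'E'
from h import *
for n in("side","top"):
    c=capture(n); cv2.imwrite(f"pics/{n}0.png",c["img"]); print({k:v for k,v in c.items() if k!="img"})
s=get_state(); print(s); print(rot(s["tool_rot"]).round(3))
E
```

```text
pics
{'fx': 441.74288703161375, 'fy': 441.74288703161375, 'cx': 259.2148959563356, 'cy': 194.47156039416365, 'xyz': array([ 0.31719764, -0.69772697,  0.8407287 ]), 'orientation': array([-2.38683317,  0.37954089, -0.16019821])}
{'fx': 380.7548035601879, 'fy': 380.7548035601879, 'cx': 257.8044966740285, 'cy': 191.06286578836395, 'xyz': array([ 0.38676256, -0.03289925,  0.96636468]), 'orientation': array([-2.14742501,  2.10291927, -0.1424561 ])}
{'clock': 0.1, 'joint_positions': array([-1.21502185,  0.46829187, -0.01159757,  1.60350383,  0.0060011 ,
        1.07138121, -0.05632643]), 'dq': array([ 0.00042199, -0.00067057,  0.00148844, -0.00405519, -0.00039046,
       -0.00174762, -0.00087099]), 'tau': array([ 7.34849800e-04, -5.21643484e+01, -1.25672817e-02, -2.44369358e+01,
       -5.68481418e-02,  1.39787715e-02,  5.10300606e-05]), 'position': array([0.25225422, 0.59849975, 0.20974527]), 'tool_rot': array([-1.54959706,  0.31311354, -0.31280984]), 'ft_force': array([ 0.51372727, -0.42860481,  0.39853133]), 'wrist_torque': array([-0.00467544, -0.0457048 , -0.01677597]), 'finger_gap': 0.9982046342862708}
[[ 0.922 -0.     0.388]
 [-0.388 -0.001  0.921]
 [ 0.    -1.    -0.002]]
```

View pics/top0.png

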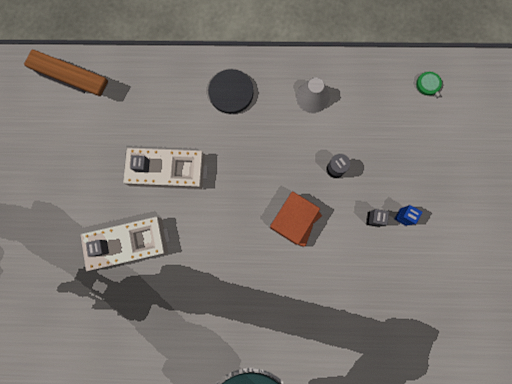

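View pics/side0.png

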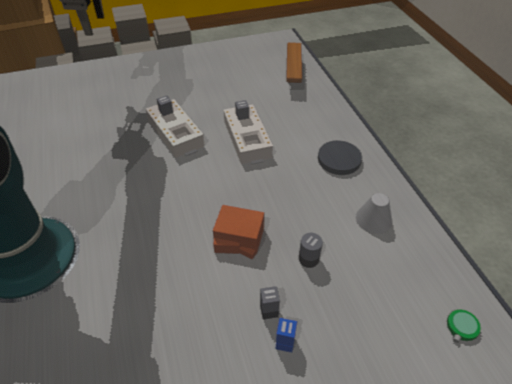

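Top view: two white relay bases at (163,167) and (123,244), each with a fixed relay and an empty socket. The image's right is the robot's right (-y), so the one at (163,167) should be the one meant. The loose square grey relay is at (379,217), the blue decoy at (409,215), the round relay at (339,165) and the brick at (296,218). I'll measure and confirm with one enlarged crop.

```bash
cat > m.py <<'E'
from h import *
c=capture("top"); im=c["img"]; hsv=cv2.cvtColor(im,cv2.COLOR_BGR2HSV)
A=cv2.resize(im[185:245,350:440],None,fx=8,fy=8,interpolation=cv2.INTER_CUBIC)[:, :400]
B=cv2.resize(im[140:195,115:215],None,fx=4,fy=4,interpolation=cv2.INTER_CUBIC)
out=np.zeros((480,800,3),np.uint8); out[:480,:400]=A; out[:220,400:]=B
s=capture("side"); cs=s["img"][280:360,245:310]; cs=cv2.resize(cs,None,fx=3.25,fy=3.25,interpolation=cv2.INTER_CUBIC); out[220:480,400:400+cs.shape[1]]=cs[:260]
cs=cv2.resize(s["img"][95:170,215:280],None,fx=2.9,fy=2.9,interpolation=cv2.INTER_CUBIC); out[220:220+cs.shape[0],611:800]=cs[:,:189]
cv2.imwrite("pics/crop1.png",out)
w=((hsv[...,1]<60)&(hsv[...,2]>175)).astype(np.uint8)
w=cv2.morphologyEx(w,cv2.MORPH_CLOSE,np.ones((5,5)))
for k in cv2.findContours(w,cv2.RETR_EXTERNAL,cv2.CHAIN_APPROX_NONE)[0]:
    if cv2.contourArea(k)<800: continue
    P=np.array([plane(c,u,v,.045)[:2] for u,v in k[:,0].astype(float)],np.float32)
    print("base",cv2.minAreaRect(P*1000))
for n,(u,v) in dict(relaytop=(380,215),blue=(411,213)).items(): print(n,plane(c,u,v,.07))
E
python3 m.py
```

```text
Traceback (most recent call last):
  File "m.py", line 7, in <module>
    cs=cv2.resize(s["img"][95:170,215:280],None,fx=2.9,fy=2.9,interpolation=cv2.INTER_CUBIC); out[220:220+cs.shape[0],611:800]=cs[:,:189]
                                                                                              ~~~^^^^^^^^^^^^^^^^^^^^^^^^^^^^^
ValueError: could not broadcast input array from shape (218,188,3) into shape (218,189,3)
```

```bash
sed -i 's/611:800\]=cs\[:,:189\]/612:800]=cs[:,:188]/; s/\[:, :400\]$/[:, 80:480]/' m.py; python3 m.py
```

```text
base ((401.87493896484375, 321.54351806640625), (88.85872650146484, 188.4494171142578), 14.223296165466309)
base ((593.7672729492188, 233.55120849609375), (188.9011688232422, 88.03963470458984), 88.59902954101562)
relaytop [ 0.4804292  -0.29464705  0.07      ]
blue [ 0.48660103 -0.36674166  0.07      ]
```

View pics/crop1.png

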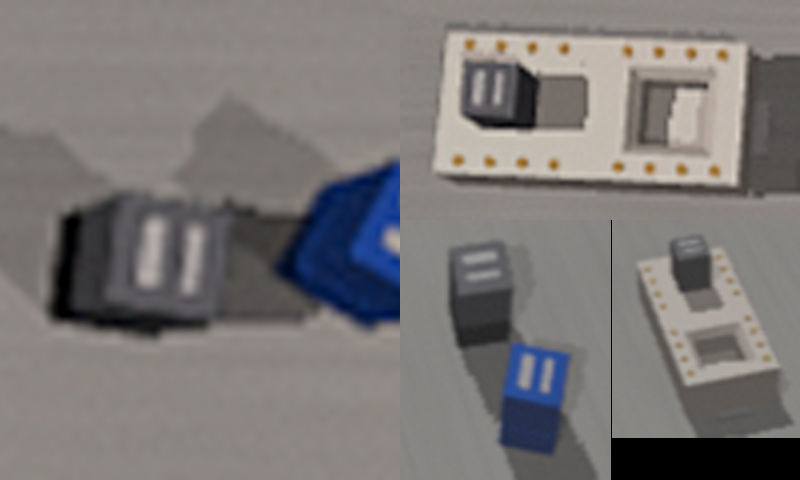

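Crop: the left panel shows the grey square relay, top face about (374–388, 210–224) in the full picture. It is nearly square to the image, with the blue one beside it at (411,213). The chosen base has its fixed relay on the +y side and its empty socket at about (183,167). Its long-axis centre y of 0.234 is less than the other's 0.32, so it is the rightmost, and its measured 189 x 88 mm matches.

I'll start towards the relay (turning so the jaws lie along x) and refine the measurement in the same step.

```bash
python3 -m creep '[{"turn":[0,0.18,0],"travel":[50,0,0],"grip":1},{"turn":[0,0.18,0],"travel":[50,0,0],"grip":1},{"turn":[0,0.18,0],"travel":[50,0,0],"grip":1},{"turn":[0,0.18,0],"travel":[50,0,0],"grip":1},{"turn":[0,0.18,0],"travel":[50,0,0],"grip":1},{"turn":[0,0.18,0],"travel":[50,0,0],"grip":1},{"turn":[0,0.1,0],"travel":[50,0,0],"grip":1}]'
cat > r.py <<'E'
from h import *
c=capture("top"); im=c["img"]
x0,y0=355,195; sub=cv2.resize(im[y0:240,x0:400],None,fx=8,fy=8,interpolation=cv2.INTER_CUBIC)
cv2.imwrite("pics/relayT.png",sub)
s=capture("side"); cv2.imwrite("pics/relayS.png",cv2.resize(s["img"][275:325,245:295],None,fx=8,fy=8,interpolation=cv2.INTER_CUBIC))
cv2.imwrite("pics/relay.png",np.hstack([cv2.resize(sub,(400,400)),cv2.resize(s["img"][275:325,245:295],(400,400),interpolation=cv2.INTER_CUBIC)]))
S=get_state(); T=rot(S["tool_rot"]); print(S["clock"],S["position"],T.round(3))
def move(t): # world delta -> tool mm
    return (T.T@(np.array(t)-S["position"])*1000).round(1)
print(move([.48,-.295,.15]))
E
python3 r.py
```

```text
clock: 1.18
position: [0.4452, 0.3292, 0.2088]
tool_rot: [-1.19, 1.239, -1.237]
ft_force: [0.5, 0.0, 0.0]
finger_gap: 0.999
1.275 [0.44595958 0.32471363 0.20907291] [[-0.044 -0.001  0.999]
 [-0.999 -0.001 -0.044]
 [ 0.001 -1.    -0.001]]
[617.6  59.5  61.3]
```

View pics/relay.png

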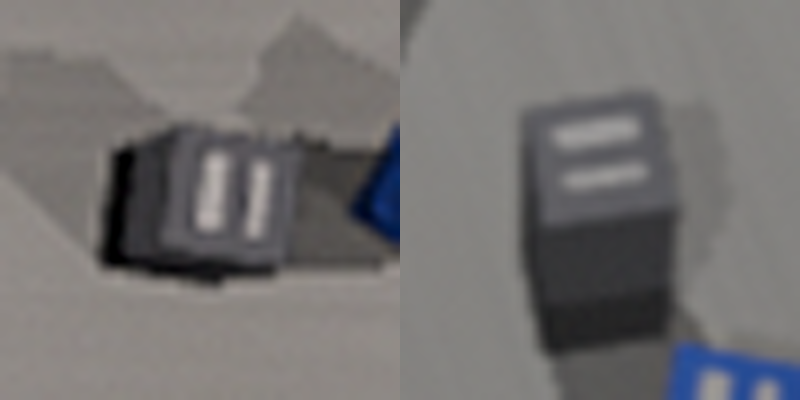

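The crops show the relay's top face. Top crop corners are (173,124), (302,137), (290,268), (160,253). Side crop corners (x less 400) are (128,108), (260,92), (275,207), (143,223). I'll convert both to points and see whether the views agree.

Run:
```python
from h import *
for n,s,o,q in (("top",400/45,(355,195),[(173,124),(302,137),(290,268),(160,253)]),("side",8,(245,275),[(128,108),(260,92),(275,207),(143,223)])):
    c=capture(n); P=np.array([plane(c,(u+.5)/s-.5+o[0],(v+.5)/s-.5+o[1],.07)[:2] for u,v in q])*1000
    r=cv2.minAreaRect(P.astype(np.float32)); e=np.roll(P,-1,0)-P
    print(n,P.mean(0).round(1),np.linalg.norm(e,axis=1).round(1),np.degrees(np.arctan2(e[:,1],e[:,0])).round(1))
S=get_state(); print(S["position"])
```

```text
top [ 476.9 -295.9] [33.8 34.9 33.9 34.4] [-94.7 173.1  84.5  -7.1]
side [ 479.9 -298.4] [33.  31.5 32.2 31.4] [ -10.2 -103.3  169.6   78.2]
[0.44456301 0.33064091 0.20916712]
```

```bash
python3 -m creep '[{"turn":[0,0,0],"travel":[60,0,6],"grip":1},{"turn":[0,0,0],"travel":[60,0,6],"grip":1},{"turn":[0,0,0],"travel":[60,0,6],"grip":1},{"turn":[0,0,0],"travel":[60,0,6],"grip":1},{"turn":[0,0,0],"travel":[60,0,6],"grip":1},{"turn":[0,0,0],"travel":[60,0,6],"grip":1},{"turn":[0,0,0],"travel":[60,0,6],"grip":1},{"turn":[0,0,0],"travel":[60,0,6],"grip":1},{"turn":[0,0,0],"travel":[60,0,6],"grip":1}]'
```

```text
clock: 2.5
position: [0.4975, -0.2048, 0.2082]
tool_rot: [-1.202, 1.199, -1.201]
ft_force: [0.2, 1.0, 0.2]
finger_gap: 0.998
```

```bash
cat > g.py <<'E'
import sys
from h import *
# target x y z yaw(deg of tool z): remaining travel in tool mm, turn rad
x,y,z,yaw=map(float,sys.argv[1:]); S=get_state(); T=rot(S["tool_rot"]); a=np.radians(yaw)
G=np.array([[np.sin(a),0,np.cos(a)],[-np.cos(a),0,np.sin(a)],[0,-1,0]])
print(S["clock"],S["position"].round(4),"travel",(T.T@(np.array([x,y,z])-S["position"])*1000).round(1),"travel_in_goal_axes",(G.T@(np.array([x,y,z])-S["position"])*1000).round(1),"turn",R.from_matrix(T.T@G).as_rotvec().round(3),"F",S["ft_force"].round(1),"gap",round(S["finger_gap"]*92,1))
E
python3 g.py .478 -.297 .12 -7.5
```

```text
2.5 [ 0.4975 -0.2048  0.2082] travel [ 92.7  87.4 -21.1] travel_in_goal_axes [94.  88.2 -7.3] turn [-0.008  0.14  -0.008] F [0.2 1.  0.2] gap 91.8
```

```bash
python3 -m creep '[{"turn":[-0.004,0.07,-0.004],"travel":[46,20,-10],"grip":1},{"turn":[-0.004,0.07,-0.004],"travel":[46,30,-8],"grip":1},{"turn":[0,0,0],"travel":[0,25,0],"grip":1},{"turn":[0,0,0],"travel":[0,0,0],"grip":1}]' 25; python3 g.py .478 -.297 .052 -7.5
python3 - <<'E'
from h import *
a=capture("top")["img"][185:255,340:430]; b=capture("side")["img"][230:350,220:320]
f=lambda i:cv2.resize(i,(400,400*i.shape[0]//i.shape[1]),interpolation=cv2.INTER_CUBIC)
a,b=f(a),f(b); o=np.zeros((max(len(a),len(b)),800,3),np.uint8); o[:len(a),:400]=a; o[:len(b),400:]=b; cv2.imwrite("pics/above.png",o)
E
```

```text
clock: 3.0
position: [0.4829, -0.3002, 0.1305]
tool_rot: [-1.146, 1.299, -1.307]
ft_force: [0.5, 0.6, 0.0]
finger_gap: 0.997
3.0 [ 0.4829 -0.3002  0.1305] travel [-2.8 78.4 -5.5] travel_in_goal_axes [-2.6 78.5 -5.3] turn [-0.003  0.002  0.003] F [0.5 0.6 0. ] gap 91.7
```

View pics/above.png

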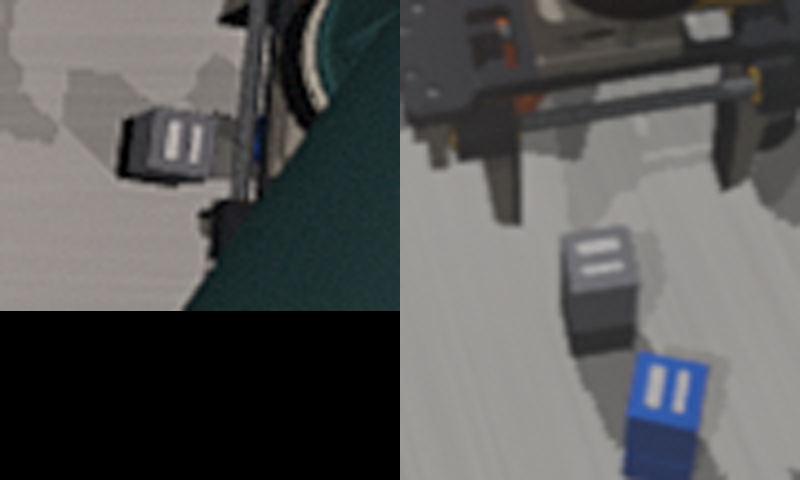

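Side crop: the open fingers straddle the relay, which lies between the fingertips at (510,220) and (735,185), and the blue relay is outside the jaws. Top crop: the relay is at (185,145), clear of the fingers. Going down.

```bash
python3 -m creep '[{"turn":[0,0,0],"travel":[-2,20,-4],"grip":1},{"turn":[0,0,0],"travel":[-1,25,-1],"grip":1},{"turn":[0,0,0],"travel":[0,20,0],"grip":1},{"turn":[0,0,0],"travel":[0,12,0],"grip":1},{"turn":[0,0,0],"travel":[0,0,0],"grip":1}]' 25; python3 g.py .478 -.297 .053 -7.5;python3 - <<'E'
from h import *
c=capture("side"); print(proj(c,[.483,-.3,.1135]))
E
```

```text
clock: 3.72
position: [0.4877, -0.2956, 0.0589]
tool_rot: [-1.142, 1.28, -1.31]
ft_force: [0.3, 0.9, 0.4]
finger_gap: 0.997
3.725 [ 0.4877 -0.2956  0.0589] travel [ 2.5  5.8 -9.5] travel_in_goal_axes [ 2.7  5.9 -9.4] turn [-0.018  0.012  0.005] F [0.3 0.9 0.4] gap 91.7
[272.27823731 282.8608731 ]
```

```bash
python3 -m creep '[{"turn":[-0.01,0.01,0],"travel":[1,4,-5],"grip":1},{"turn":[0,0,0],"travel":[0,0,0],"grip":1}]'; sed -i 's/^x,y,z,yaw.*S=get_state();/x,y,z,yaw=map(float,sys.argv[1:]); L=[]\nfor i in range(5): capture("side"); L.append(get_state())\nS=dict(L[-1]); S["position"]=np.mean([l["position"] for l in L],0); S["tool_rot"]=np.mean([l["tool_rot"] for l in L],0); print("sd",np.std([l["position"] for l in L],0).round(4));/' g.py; python3 g.py .478 -.297 .053 -7.5
```

```text
clock: 4.03
position: [0.4833, -0.297, 0.0563]
tool_rot: [-1.143, 1.293, -1.314]
ft_force: [0.1, -0.7, 0.0]
finger_gap: 1.0
sd [0.     0.0001 0.0001]
4.275 [ 0.4837 -0.2969  0.0564] travel [ 0.8  3.4 -5.7] travel_in_goal_axes [ 0.8  3.4 -5.7] turn [-0.011  0.001  0.006] F [-1.3  0.  -0.1] gap 92.4
```

```bash
python3 -m creep '[{"turn":[-0.01,0,0.005],"travel":[1,4,-7],"grip":1},{"turn":[0,0,0],"travel":[0,0,0],"grip":0.5},{"turn":[0,0,0],"travel":[0,0,0],"grip":0.2},{"turn":[0,0,0],"travel":[0,0,0],"grip":0.2},{"turn":[0,0,0],"travel":[0,0,0],"grip":0.2},{"turn":[0,0,0],"travel":[0,0,0],"grip":0.2}]' 25; python3 g.py .478 -.297 .053 -7.5
```

```text
clock: 5.03
position: [0.4762, -0.297, 0.052]
tool_rot: [-1.146, 1.303, -1.305]
ft_force: [0.6, -0.6, 0.1]
finger_gap: 0.48
sd [0. 0. 0.]
5.275 [ 0.4763 -0.297   0.0521] travel [-0.2 -0.9  1.7] travel_in_goal_axes [-0.2 -0.9  1.7] turn [-0.001  0.002  0.001] F [0.7 0.6 0. ] gap 33.7
```

Gap is 33.7 mm, so the relay is held. Lifting and checking.

```bash
python3 -m creep '[{"turn":[0,0,0],"travel":[0,-10,0],"grip":0.2},{"turn":[0,0,0],"travel":[0,-30,0],"grip":0.2},{"turn":[0,0,0],"travel":[0,-40,0],"grip":0.2},{"turn":[0,0,0],"travel":[0,-35,0],"grip":0.2},{"turn":[0,0,0],"travel":[0,0,0],"grip":0.2}]' 30; python3 g.py .5926 .1836 .15 -1.4
```

```text
clock: 5.9
position: [0.475, -0.2967, 0.1713]
tool_rot: [-1.146, 1.306, -1.304]
ft_force: [0.3, 0.1, -2.5]
finger_gap: 0.366
sd [0.0005 0.0003 0.0009]
6.15 [ 0.4732 -0.2953  0.1681] travel [-490.4   18.3   56.4] travel_in_goal_axes [-481.7   18.1  107.6] turn [ 0.008 -0.106 -0.002] F [-0.  -0.6 -1.5] gap 33.8
```

```bash
python3 -m creep '[{"turn":[0.004,-0.053,0],"travel":[-30,0,6],"grip":0.2},{"turn":[0.004,-0.053,0],"travel":[-50,0,10],"grip":0.2},{"turn":[0,0,0],"travel":[-58,0,13],"grip":0.2},{"turn":[0,0,0],"travel":[-58,0,13],"grip":0.2},{"turn":[0,0,0],"travel":[-58,0,13],"grip":0.2},{"turn":[0,0,0],"travel":[-58,0,13],"grip":0.2},{"turn":[0,0,0],"travel":[-58,0,13],"grip":0.2},{"turn":[0,0,0],"travel":[-50,0,13],"grip":0.2},{"turn":[0,0,0],"travel":[-30,0,8],"grip":0.2},{"turn":[0,0,0],"travel":[0,0,0],"grip":0.2}]'; python3 g.py .5926 .1836 .15 -1.4
```

```text
clock: 7.4
position: [0.5884, 0.1632, 0.1533]
tool_rot: [-1.216, 1.241, -1.221]
ft_force: [0.8, -0.8, -0.1]
finger_gap: 0.365
sd [0.0003 0.0012 0.0006]
7.65 [0.5885 0.1591 0.1541] travel [-24.7   3.9   3.4] travel_in_goal_axes [-24.6   4.1   3.5] turn [ 0.02  -0.006  0.005] F [ 0.8 -0.1 -0.5] gap 33.7
```

```bash
python3 -m creep '[{"turn":[0.01,-0.003,0.003],"travel":[-22,0,3],"grip":0.2},{"turn":[0.01,-0.003,0.003],"travel":[-3,4,1],"grip":0.2},{"turn":[0,0,0],"travel":[0,0,0],"grip":0.2}]'; python3 g.py .5926 .1836 .13 -1.4
python3 - <<'E'
from h import *
a=capture("top")["img"][130:210,110:210]; b=capture("side")["img"][70:180,200:300]
f=lambda i:cv2.resize(i,None,fx=4,fy=4,interpolation=cv2.INTER_CUBIC)
a,b=f(a),f(b); o=np.zeros((max(len(a),len(b)),800,3),np.uint8); o[:len(a),:400]=a; o[:len(b),400:]=b; cv2.imwrite("pics/sock.png",o)
E
```

```text
clock: 8.02
position: [0.5941, 0.183, 0.1509]
tool_rot: [-1.192, 1.23, -1.23]
ft_force: [-1.4, -0.4, -1.1]
finger_gap: 0.371
sd [0.0001 0.0002 0.0001]
8.275 [0.5945 0.1829 0.1513] travel [-0.6 21.3 -2. ] travel_in_goal_axes [-0.7 21.3 -2. ] turn [-0.003 -0.005 -0.002] F [-0.4 -0.7 -1.2] gap 33.9
```

View pics/sock.png

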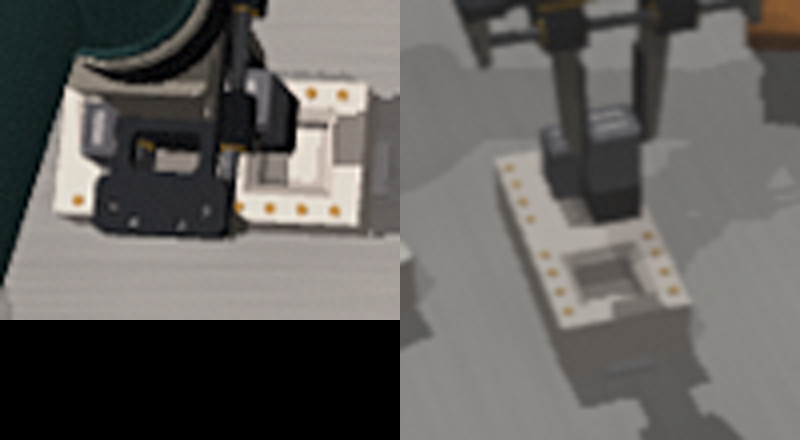

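Top crop: the held relay at about (270,110), leaning outward by perspective over the socket, whose mouth is around (290,160). Side crop: relay held upright, bottom edge at about (590,212)–(638,216), socket mouth centre about (606,275). I'll compare with projections.

Run:
```python
from h import *
a=np.radians(-1.4); Q=np.array([[np.cos(a),-np.sin(a)],[np.sin(a),np.cos(a)]])
S=np.array([[1,-1],[1,1],[-1,1],[-1,-1]])
C={n:capture(n) for n in("side","top")}
for n,off,s in (("side",(200,70),400),("top",(110,130),0)):
    for lab,ctr,h,z in (("relay bottom",(.5945,.1829),.017,.0993),("mouth56",(.5926,.1836),.028,.045),("base",(.5938,.2336),None,.045)):
        k=S*h if h else S*[.045,.095]
        print(n,lab,[tuple(((proj(C[n],[*(Q@p+ctr),z])-off)*4+[s,0]+1.5).round().astype(int).tolist()) for p in k])
# relay bottom +socket picture, measured in crop coords
for n,off,s,q in (("side",(200,70),400,[(606,275)]),):
    for u,v in q: print(plane(C[n],(u-s-1.5)/4+off[0],(v-1.5)/4+off[1],.045))
o=cv2.imread("pics/sock.png")
crop=np.hstack([cv2.resize(o[70:240,220:380],(376,400),interpolation=cv2.INTER_CUBIC),cv2.resize(o[90:340,540:700],(256,400))]); cv2.imwrite("pics/z.png",crop)
```

```text
side relay bottom [(638, 219), (623, 188), (574, 197), (588, 229)]
side mouth56 [(654, 289), (631, 238), (553, 253), (575, 305)]
side base [(686, 301), (607, 136), (489, 157), (557, 326)]
top relay bottom [(302, 100), (245, 97), (240, 154), (297, 156)]
top mouth56 [(338, 108), (249, 105), (242, 192), (331, 196)]
top base [(367, 83), (67, 71), (53, 211), (357, 224)]
[0.59320056 0.17891999 0.045     ]
```

Run:
```python
from h import *
b=capture("side")["img"][90:150,225:275]; a=capture("top")["img"][140:185,160:205]
cv2.imwrite("pics/z2.png",np.hstack([cv2.resize(b,(400,480),interpolation=cv2.INTER_CUBIC),cv2.resize(a,(400,480),interpolation=cv2.INTER_CUBIC)]))
```

```text
(no output)
```

View pics/z2.png

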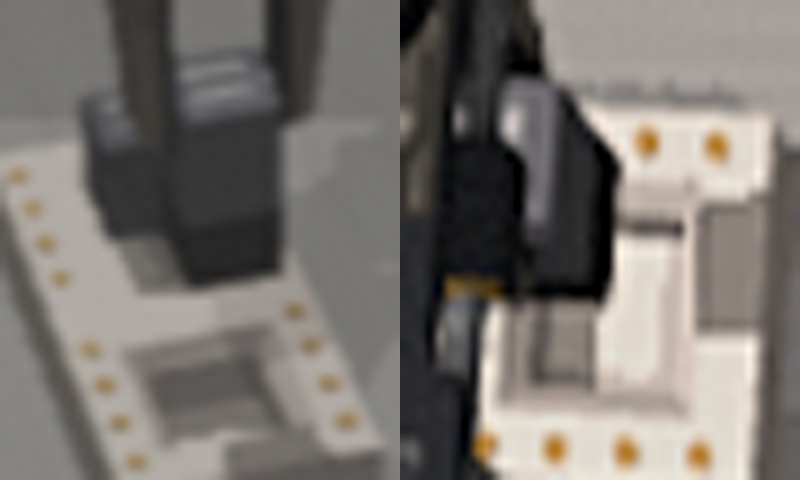

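Both views agree with projections within about 1 px (2–3 mm), inside the socket's 4 mm play plus bevel. Lowering, correcting jaw-axis by -2 mm.

```bash
python3 -m creep '[{"turn":[0,-0.005,0],"travel":[0,15,-2],"grip":0.2},{"turn":[0,0,0],"travel":[0,20,-1],"grip":0.2},{"turn":[0,0,0],"travel":[0,10,0],"grip":0.2},{"turn":[0,0,0],"travel":[0,0,0],"grip":0.2}]'; python3 g.py .5924 .1833 .069 -1.4
```

```text
clock: 9.07
position: [0.5908, 0.183, 0.1028]
tool_rot: [-1.195, 1.226, -1.226]
ft_force: [-0.6, -0.7, -0.9]
finger_gap: 0.365
sd [0.0003 0.0001 0.0005]
9.325 [0.5917 0.1832 0.1041] travel [-0.  35.1  0.6] travel_in_goal_axes [-0.1 35.1  0.7] turn [-0.004  0.    -0.003] F [ 0.3  0.6 -1.4] gap 33.8
```

```bash
python3 -m creep '[{"turn":[-0.003,0,-0.003],"travel":[0,8,0.5],"grip":0.2},{"turn":[0,0,0],"travel":[0,8,0],"grip":0.2},{"turn":[0,0,0],"travel":[0,4,0],"grip":0.2},{"turn":[0,0,0],"travel":[0,0,0],"grip":0.2}]'; python3 g.py .5924 .1833 .069 -1.4
```

```text
clock: 9.82
position: [0.5929, 0.1836, 0.0838]
tool_rot: [-1.196, 1.225, -1.227]
ft_force: [0.6, -1.2, -1.7]
finger_gap: 0.369
sd [0.0002 0.0001 0.0002]
10.075 [0.5932 0.1837 0.0843] travel [ 0.4 15.3 -0.8] travel_in_goal_axes [ 0.4 15.3 -0.8] turn [-0.003  0.001 -0.001] F [-0.9 -0.1 -1.5] gap 33.8
```

No contact forces with the underside about 13 mm below the rim, so it is in the socket. Continuing gently to the floor.

```bash
python3 -m creep '[{"turn":[0,0,0],"travel":[0,5,-0.5],"grip":0.2},{"turn":[0,0,0],"travel":[0,5,0],"grip":0.2},{"turn":[0,0,0],"travel":[0,3,0],"grip":0.2},{"turn":[0,0,0],"travel":[0,0,0],"grip":0.2}]'; python3 g.py .5924 .1833 .069 -1.4
```

```text
clock: 10.58
position: [0.5928, 0.1839, 0.0707]
tool_rot: [-1.194, 1.225, -1.227]
ft_force: [0.7, -0.9, -1.5]
finger_gap: 0.37
sd [0.0001 0.     0.0002]
10.825 [0.5931 0.1839 0.0711] travel [ 0.6  2.1 -0.7] travel_in_goal_axes [ 0.6  2.1 -0.7] turn [-0.004  0.001 -0.002] F [ 0.1 -0.1 -0.8] gap 33.8
```

```bash
python3 -m creep '[{"turn":[0,0,0],"travel":[0,1.5,0],"grip":0.2},{"turn":[0,0,0],"travel":[0,1.5,0],"grip":0.2},{"turn":[0,0,0],"travel":[0,0,0],"grip":0.2}]'; python3 g.py .5924 .1833 .069 -1.4
```

```text
clock: 11.2
position: [0.5936, 0.1841, 0.0692]
tool_rot: [-1.192, 1.224, -1.227]
ft_force: [-0.0, -0.4, -1.0]
finger_gap: 0.366
sd [0. 0. 0.]
11.45 [0.5936 0.1842 0.0691] travel [ 0.9  0.1 -1.2] travel_in_goal_axes [ 0.9  0.1 -1.2] turn [-0.005  0.001 -0.003] F [-0.8 -0.3  1.2] gap 33.8
```

```bash
python3 -m creep '[{"turn":[0,0,0],"travel":[0,1,0],"grip":0.2},{"turn":[0,0,0],"travel":[0,1,0],"grip":0.2},{"turn":[0,0,0],"travel":[0,0,0],"grip":0.2}]'; python3 g.py .5924 .1833 .069 -1.4
```

```text
clock: 11.82
position: [0.5937, 0.1842, 0.0692]
tool_rot: [-1.192, 1.225, -1.226]
ft_force: [0.0, -1.0, -1.2]
finger_gap: 0.368
sd [0. 0. 0.]
12.075 [0.5939 0.1843 0.0691] travel [ 1.   0.1 -1.5] travel_in_goal_axes [ 1.   0.1 -1.5] turn [-0.005  0.001 -0.004] F [-1.   0.4  3.1] gap 33.6
```

```bash
python3 -m creep '[{"turn":[0,0,0],"travel":[0,2.5,0],"grip":0.2},{"turn":[0,0,0],"travel":[0,2.5,0],"grip":0.2}]'; python3 g.py .5924 .1833 .069 -1.4
```

```text
clock: 12.32
position: [0.5959, 0.1848, 0.068]
tool_rot: [-1.188, 1.224, -1.226]
ft_force: [-8.9, -2.5, 24.8]
finger_gap: 0.368
sd [0. 0. 0.]
12.575 [0.5959 0.1847 0.068 ] travel [ 1.5 -1.  -3.4] travel_in_goal_axes [ 1.5 -1.  -3.4] turn [-0.008  0.    -0.006] F [-5.5 -1.7 17.6] gap 33.6
```

Firm floor contact at exactly the expected height. Relieve, open, and retreat straight up.

```bash
python3 -m creep '[{"turn":[0.006,0,0.005],"travel":[1,-1,-2],"grip":0.2},{"turn":[0,0,0],"travel":[0,0,0],"grip":0.5},{"turn":[0,0,0],"travel":[0,0,0],"grip":0.75},{"turn":[0,0,0],"travel":[0,0,0],"grip":0.75}]'; python3 g.py .5935 .1843 .069 -1.4
```

```text
clock: 13.08
position: [0.5941, 0.1838, 0.0683]
tool_rot: [-1.178, 1.221, -1.226]
ft_force: [-0.6, 0.0, -0.3]
finger_gap: 0.669
sd [0.     0.     0.0001]
13.325 [0.5941 0.1839 0.0685] travel [-0.4 -0.5 -0.6] travel_in_goal_axes [-0.4 -0.5 -0.6] turn [-0.015  0.    -0.011] F [ 0.5 -0.3  0.3] gap 68.7
```

```bash
python3 -m creep '[{"turn":[0,0,0],"travel":[0,-20,0],"grip":0.75},{"turn":[0,0,0],"travel":[0,-50,0],"grip":0.75},{"turn":[0,0,0],"travel":[0,-50,0],"grip":0.75},{"turn":[0,0,0],"travel":[50,-20,-20],"grip":0.75},{"turn":[0,0,0],"travel":[60,0,-20],"grip":0.75},{"turn":[0,0,0],"travel":[60,0,0],"grip":0.75},{"turn":[0,0,0],"travel":[60,0,0],"grip":0.75},{"turn":[0,0,0],"travel":[40,0,0],"grip":0.75},{"turn":[0,0,0],"travel":[0,0,0],"grip":0.75}]'
python3 - <<'E'
from h import *
b=capture("side")["img"][85:175,205:285]; a=capture("top")["img"][130:210,110:220]
f=lambda i:cv2.resize(i,(400,400*i.shape[0]//i.shape[1]),interpolation=cv2.INTER_CUBIC)
a,b=f(a),f(b); o=np.zeros((max(len(a),len(b)),800,3),np.uint8); o[:len(a),:400]=a; o[:len(b),400:]=b; cv2.imwrite("pics/done.png",o)
E
```

```text
clock: 14.45
position: [0.5475, -0.0949, 0.2219]
tool_rot: [-1.163, 1.211, -1.23]
ft_force: [1.3, 0.2, -0.3]
finger_gap: 0.749
```

View pics/done.png

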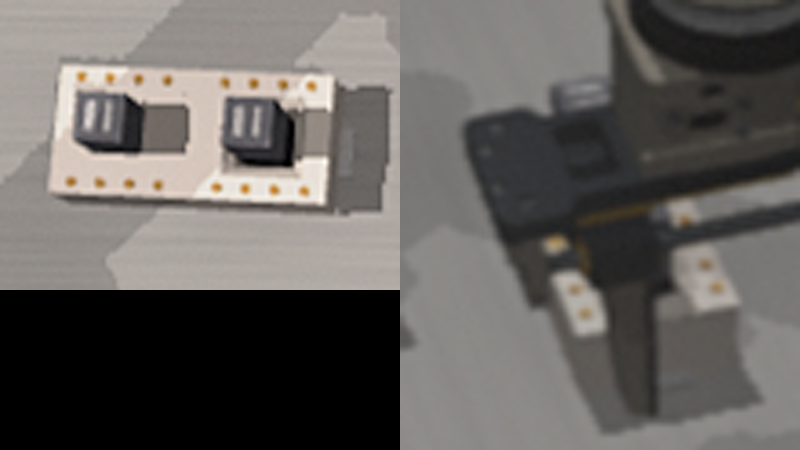

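Top crop: the relay is seated in the socket at (243,122), looking like the fixed one at (97,115). The side view is blocked by the gripper, so I'll move it away and check upright and height there.

```bash
python3 -m creep '[{"turn":[0,0,0],"travel":[30,-30,-40],"grip":0.75},{"turn":[0,0,0],"travel":[55,-20,-20],"grip":0.75},{"turn":[0,0,0],"travel":[60,0,0],"grip":0.75},{"turn":[0,0,0],"travel":[60,0,0],"grip":0.75},{"turn":[0,0,0],"travel":[30,0,0],"grip":0.75},{"turn":[0,0,0],"travel":[0,0,0],"grip":0.75}]'
python3 - <<'E'
from h import *
b=capture("side")["img"][90:165,220:275]; a=capture("top")["img"][145:185,125:205]
o=np.zeros((545,800,3),np.uint8); b=cv2.resize(b,(400,545),interpolation=cv2.INTER_CUBIC);a=cv2.resize(a,(400,200),interpolation=cv2.INTER_CUBIC)
o[:,400:]=b;o[:200,:400]=a; cv2.imwrite("pics/done2.png",o)
E
```

```text
clock: 15.3
position: [0.4889, -0.3189, 0.2686]
tool_rot: [-1.173, 1.189, -1.206]
ft_force: [-0.8, 0.7, 0.8]
finger_gap: 0.753
```

View pics/done2.png

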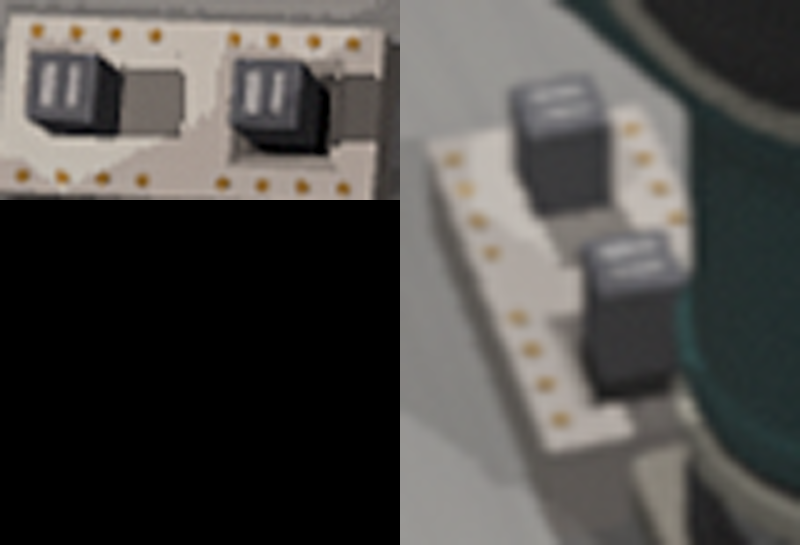

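Side: the loose relay's top face is centred at about (633,262), upright with sides parallel to the fixed one at (559,103). Only a thin black strip shows inside the bevel. Numeric cross-check of the height from the two views:

Run:
```python
from h import *
T,S=capture("top"),capture("side")
def ray(c,u,v): d=rot(c["orientation"])@np.array([(u-c["cx"])/c["fx"],(v-c["cy"])/c["fy"],1]); return np.array(c["xyz"]),d/np.linalg.norm(d)
for n,t,s in (("fixed",(61,89),(559,103)),("loose",(266,97),(633,262))):
    p,d=ray(T,(t[0]+.5)/5-.5+125,(t[1]+.5)/5-.5+145); q,e=ray(S,(s[0]-400)/7.27-.43+220,s[1]/7.27-.43+90)
    k=np.linalg.lstsq(np.c_[d,-e],q-p,rcond=None)[0]; a,b=p+k[0]*d,q+k[1]*e
    print(n,((a+b)/2*1000).round(1),"miss",(np.linalg.norm(a-b)*1000).round(1))
```

```text
fixed [595.7 283.8  85. ] miss 4.5
loose [594.1 185.   83.7] miss 5.1
```

```bash
python3 -c "
from cell import *
print(get_state()['clock'],job_done())"
```

```text
the job is handed in; nothing more can be done
15.5 None
```

The loose grey square relay is now plugged into the empty socket of the rightmost relay base, upright and fully home. I handed the job in at 15.5 s of the 42 s allowed.

- **Lowering and release:** I lowered it while gripping it. It met the socket floor with the tool at z ≈ 0.068–0.069 m, where 0.069 was expected, and the contact force peaked at about 25 N. I then eased off, opened the gripper and moved the arm clear.
- **Seating check:** From the two camera views, its top is at z ≈ 84 mm and the fixed relay's is at 85 mm, where about 87 mm was expected. The two are 99 mm apart, against 100 mm nominal. The two sight lines missed each other by about 5 mm because the corners were read by eye, but the miss was about the same for both relays.
- **Bystanders:** I never moved in on the round relay, the brick half or the blue relay. I did not measure them again at the end.

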